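Shim the hanging foot of a carving stand to a snug fit

ROBOT

A 6-joint arm with a two-finger parallel gripper is mounted at the origin on a cart in front of the work surface, level with it; the furniture and walls round the work are solid. World frame = base frame: x ahead of the robot, y to its left, z up, the work surface at z = 0. Lengths are in mm, angles in rad, forces in N, time in s.
With the tool pointing down it reaches from about 300 to 775 mm from the base axis. Payload 14.6 kg.
Tool frame: the origin (TCP) lies on the centre line of the jaws, within the pads' length; the fingertips stand 19 mm ahead of it and the grasp point (between the pads) is the TCP (bot.tip_reach is the distance from the TCP to the fingertips, in mm); z points along the fingers, y is the line along which they close (so a half turn about z gives the same grasp; the last joint's range is limited). The gripper opens to 85 mm and grips with 20 to 120 N. Pads are 22 mm wide; open, the fingers measure 114 mm over their backs; the gripper's body (76 mm by 85 mm) begins 54 mm behind the grasp point. The pads swing forward as they close: fully open they stand 13 mm farther back than shut.
Start: joints at [1.159, 0.3, 1.521, -0, 1.321, -0.067], TCP at [185.902, 517.62, 250.281] pointing down, gripper open.
Joint ranges: [-3.03, 3.03], [-0.79, 2.21], [0.23, 2.52], [-1.04, 4.18], [0, 3.07], [-2.55, 2.55]. Speed limits (rad/s): [2.22, 2.22, 2.57, 3.14, 3.14, 3.14].

INTERFACE

Orientations are given as a unit quaternion [w, x, y, z].
In Python, from rig import bot gives the robot as it stands. Calls block until the motion is done:
- bot.move_to(position, orientation): joint-space move of the TCP to a pose.
- bot.servo_line(position, attitude=None, speed=150, until_force=None): straight line of the TCP; attitude=None keeps the orientation; speed is the mean speed in mm/s. With until_force (N) it stops when the force on the tool has changed by that much, and returns True; else False.
- bot.move_joints(angles): joint-space move.
- bot.move_gripper(opening, grip_force=None): finger opening in mm; grip_force is the grip in N (None keeps the last); returns when the fingers have stopped.
- bot.dwell(seconds).
- bot.ik(position, orientation): joint angles nearest the present ones, or None.
- bot.read_state(): the state.
- bot.read_camera(name): name is "side" or "top" or "wrist"; returns a dict with "image" (480x640x3 uint8, blue, green, red), "depth" (480x640 float32, mm along the optical axis (not along the pixel's ray), 0 where there is no reading), "fovy" (degrees; the focal length in pixels is half the picture's height over the tangent of half this angle, whatever the lens; pixels are square), "cx", "cy" (the principal point, pixels), "eye" and "attitude" of the camera in the world; the wrist camera has in their place "mount" (4x4, takes a point from camera to tool coordinates, whose origin is the TCP and whose axes are the flange's). Camera axes: x right, y down, z forward; pixel columns grow to the right and rows downward; lengths in mm; the calibration is good to about 2 mm. A picture is of the moment at which its call begins: read the wrist's pose just before it.
A pose or a line that the arm cannot do raises bot.MotionError and nothing moves.
- bot.finish_job(): hands the job in; it is judged then, once.
The state is a dict: "clock": time; "joint_positions": joint angles; "qvel": joint speeds; "effort": joint torques, N m; "ee_pos": TCP position; "tool_rot": TCP orientation; "ft_force": force on the tool from outside, world axes, zero at the start; "moment": the same for the moment, N m; "grip_width": finger opening in mm; "grip_force": force on a finger pad.
Only numpy, scipy, OpenCV 4.12 (cv2) and the standard library are available. Lean on these libraries where they do the work, as an engineer would, in place of code of your own. Each camera call takes 0.05 s, during which the arm holds its last target. There are 200 camera calls.

TASK

The near left foot of the little plywood carving stand hangs clear of the table, so the stand would rock. Take the wooden wedge and slide its thin end in flat along the table, centred under that foot, feeling for the drag; stop when it is snug, with the push about 10 N above that of the free slide, and do not ram it in harder than that. Leave the wedge there, flat and still, without knocking the stone on the stand or the things beside it.

Things in the scene. Friction and masses are not known exactly. Their poses are not given: they have to be found in the camera images.
- shim: Pale wooden wedge, 29 mm wide (its x), 100 mm long (its y), lying flat. Origin at the middle of its underside, z up. Thickness (z) falls evenly from 11.2 mm at the thick end (y = -50 mm) to 3.0 mm at the thin end (y = +50 mm), i.e. 0.82 mm per 10 mm; underside flat. 12 g.
- shim_thin_end (a point): Middle of the wedge's thin end edge, on its underside (50 mm along its +y).
- stand: Carving stand, fixed: plywood board 150 (x) x 172 x 16 mm, front edge at x = -64 mm towards the robot, underside 26 mm up. Four feet 20 mm across at x, y = +-70 mm, the two near ones on small steel lugs (16 mm wide, 22 to 26 mm up) just before the front edge. Origin on the table, z up. Three feet stand on the table; the near left one (-70, +70) hangs 3.8 to 7.4 mm clear, unmeasured.
- loose_foot (a point): Point on the table straight below the hanging foot's centre; axes as the stand's. Foot: rubber pad, 12 mm flat underneath, domed rim, gives 1 mm for 25 N. With the wedge resting on the table, the push to slide it in rises 2 to 3 N per mm of wedge travel from first touch; some 0.4 of it stays as load on the foot once let go (0.7 if the wedge was held off the table). Friction keeps it there.
- stone: Raw alabaster block, 58 x 85 x 41 mm, standing loose on the stand's board towards its back. Origin at the middle of its underside. To be left alone.
- wax_tin: Round cardboard-brown tin with dark lid, 70 mm diameter, 32 mm high, on the table. Origin at the middle of its underside. To be left alone.
- crayon: White and blue marking crayon, 98 mm long, 14 mm thick, lying on the table to the left of the stand. To be left alone.
Not all that is in view belongs to the job. Of the things that look like the shim, the smallest one is meant.

How it is judged:
By the outcome, as a careful person would: the job done as asked, in the order asked, and still so for the second after the job is handed in, with the robot touching nothing.
It also fails if it takes over 69 s, if anything falls off the work surface, if the arm or the gripper's body presses on something with over 40 N, if the wrist force passes 120 N, or if a joint passes its speed limit or range.

## Working session

There is one attempt and no reset: what is moved stays moved. The work goes in short steps, each a Python script; the robot and the scene stay as the last script left them, time stands still between calls to the robot, and variables do not carry over. Pictures are saved under pics/ and viewed, at most 10 in all, crops included, and the job is handed in when it is done.

```bash
mkdir -p pics; ls
cat > h.py <<'E'
import numpy as np, cv2
from scipy.spatial.transform import Rotation as R
from rig import bot
def q2R(q): return R.from_quat([q[1],q[2],q[3],q[0]]).as_matrix()
def shot(name):
    s=bot.read_state(); c=bot.read_camera(name)
    f=240/np.tan(np.radians(c["fovy"])/2)
    if name=="wrist":
        T=np.eye(4);T[:3,:3]=q2R(s["tool_rot"]);T[:3,3]=s["ee_pos"]; T=T@np.array(c["mount"])
    else:
        T=np.eye(4);a=np.array(c["attitude"]); T[:3,:3]=a if a.shape==(3,3) else q2R(a); T[:3,3]=c["eye"]
    d=c["depth"]; v,u=np.mgrid[:480,:640]
    P=np.stack([(u-c["cx"])/f*d,(v-c["cy"])/f*d,d],-1)@T[:3,:3].T+T[:3,3]
    P[d==0]=np.nan
    return c,P,T,f
E
python3 - <<'E'
from h import *
for n in("top","side"):
    c,P,T,f=shot(n); cv2.imwrite(f"pics/{n}0.png",c["image"]); np.savez(f"{n}0.npz",P=P,img=c["image"]); print(n,c["fovy"],c["cx"],c["cy"],T.round(3).tolist())
s=bot.read_state(); print(s)
E
```

```text
pics
top 48.52616184886929 322.2280823921896 244.52489165507853 [[-0.004, -0.995, 0.102, 427.254], [-1.0, 0.006, 0.015, 90.987], [-0.016, -0.102, -0.995, 1287.455], [0.0, 0.0, 0.0, 1.0]]
side 54.522469584552184 320.8704760380172 243.86963043343002 [[-0.979, -0.123, 0.164, 438.118], [-0.204, 0.618, -0.759, 755.9], [-0.008, -0.776, -0.63, 611.059], [0.0, 0.0, 0.0, 1.0]]
{'clock': 0.1, 'joint_positions': array([ 1.15939993e+00,  3.00426133e-01,  1.52153933e+00,  1.49758288e-05,
        1.32073616e+00, -6.65841346e-02]), 'qvel': array([ 0.0013077 , -0.00258829, -0.00163429,  0.00107159,  0.00026518,
        0.00067079]), 'effort': array([ 1.39006639e-03, -5.44381928e+01, -3.62369227e+01, -8.16073634e-05,
        2.99527703e-03,  1.36176988e-05]), 'ee_pos': array([185.82037059, 517.44133146, 249.76364047]), 'tool_rot': array([-1.38306224e-04,  1.71555108e-01,  9.85174369e-01, -5.37007018e-04]), 'ft_force': array([ 0.09046287,  0.35453473, -0.21492697]), 'moment': array([-0.03433569,  0.02565004,  0.01645217]), 'grip_force': 0.0, 'grip_width': 85.4085581985859}
```

View pics/top0.png

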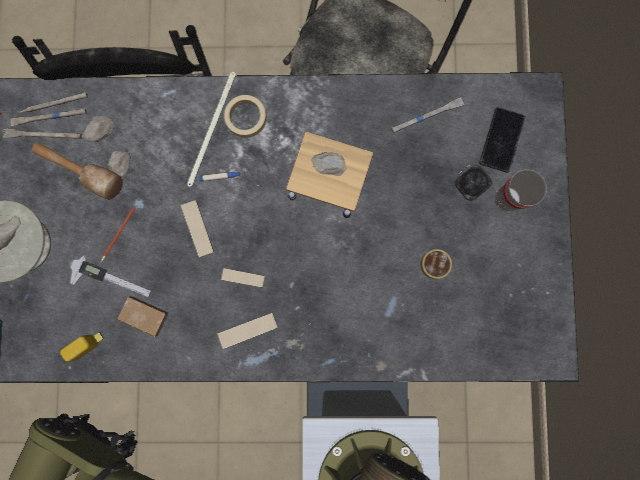

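View pics/side0.png

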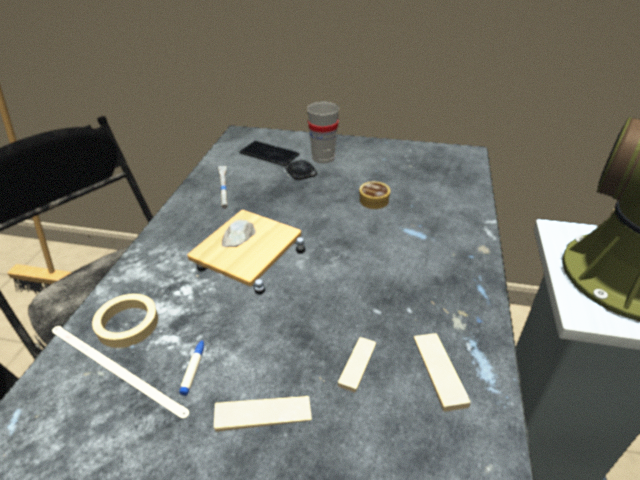

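The top view shows three wedges, of which the smallest is at (243,278). The stand is centred near (333,172), with its hanging near left foot at (292,196) and near right foot at (347,213). The crayon is at (220,176) and the tin at (436,264). The side view agrees, with the small wedge at (357,363) and the foot at (259,286).

Run:
```python
from h import *
D=np.load("top0.npz");P=D["P"];img=D["img"]
for n,(u,v) in dict(wedge=(243,278),footL=(292,196),footR=(347,213),c1=(305,133),c2=(373,153),c3=(357,210),c4=(288,191),tin=(436,264),crayon=(220,176),big=(197,228),stone=(328,163)).items():
    print(n,np.nanmedian(P[v-1:v+2,u-1:u+2].reshape(-1,3),0).round(1))
hsv=cv2.cvtColor(img,cv2.COLOR_BGR2HSV)
m=((hsv[...,2]>140)).astype(np.uint8); n,l=cv2.connectedComponents(m)
k=l==l[278,243]; X=P[k]; print(k.sum(),cv2.minAreaRect(X[:,:2].astype(np.float32)))
# table plane residual and wedge tilt
A=np.c_[X[:,:2]-X[:,:2].mean(0),np.ones(len(X))]; print(X.mean(0),np.linalg.lstsq(A,X[:,2],rcond=None)[0])
print(np.nanmedian(P[265:268,200:215],(0,1)),np.nanstd(P[285:300,300:330,2]),np.nanmean(P[285:300,300:330,2]))
# look poses
for p in ([310,180,300],[330,170,260]):
    for yaw in np.linspace(-3,3,7):
        q=R.from_euler('ZX',[yaw,np.pi]).as_quat(); j=bot.ik(p,[q[3],*q[:3]]); print(p,yaw,None if j is None else np.round(j,2))
c=bot.read_camera("wrist"); print(np.round(c["mount"],3).tolist(),c["fovy"])
```

```text
wedge [478.4 302.1   5.9]
footL [673.1 182.4  28.5]
footR [631.2  51.1  29.8]
c1 [827.6 150.9  36.3]
c2 [782.9 -15.3   4.3]
c3 [643.5  25.4  -1.4]
c4 [689.3 194.1   6. ]
tin [ 508.1 -157.7   32.3]
crayon [727.5 360.   12.8]
big [600.  415.1   8.4]
stone [740.5  95.5  79.4]
489 ((479.6120300292969, 303.350341796875), (100.17743682861328, 28.192947387695312), 78.91097259521484)
 ** On entry to DLASCL parameter number  4 had an illegal value
 ** On entry to DLASCL parameter number  4 had an illegal valueTraceback (most recent call last):
  File "<stdin>", line 9, in <module>
    x, resids, rank, s = _umath_linalg.lstsq(a, b, rcond,
                         ~~~~~~~~~~~~~~~~~~~^^^^^^^^^^^^^
                                             signature=signature)
                                             ^^^^^^^^^^^^^^^^^^^^
    raise LinAlgError("SVD did not converge in Linear Least Squares")
numpy.linalg.LinAlgError: SVD did not converge in Linear Least Squares
```

```bash
cat >> h.py <<'E'
def quat(yaw):  # tool down, tool x axis at heading yaw (rad)
    q=R.from_euler('ZX',[yaw,np.pi]).as_quat(); return [q[3],*q[:3]]
E
python3 - <<'E'
from h import *
D=np.load("top0.npz");P=D["P"];img=D["img"]
m=(cv2.cvtColor(img,cv2.COLOR_BGR2HSV)[...,2]>140).astype(np.uint8); n,l=cv2.connectedComponents(m)
k=cv2.erode((l==l[278,243]).astype(np.uint8),np.ones((3,3)))>0; X=P[k]; X=X[~np.isnan(X).any(1)]
d=np.array([.192,.981]); t=(X[:,:2]-[479.6,303.3])@d; print(np.polyfit(t,X[:,2],1),len(t))
c=bot.read_camera("wrist"); print(np.round(c["mount"],3).tolist(),c["fovy"])
for p in ([430,300,250],[600,200,230],[478,302,20],[610,200,20]):
    for yaw in np.radians([-195,-101,-17.8,79,162]):
        j=bot.ik(p,quat(yaw)); print(p,round(np.degrees(yaw)),None if j is None else np.round(j,2))
E
```

```text
[0.08586742 6.46652156] 368
[[0.001, -0.966, -0.257, 66.031], [1.0, 0.001, -0.0, -0.685], [0.001, -0.257, 0.966, -123.286], [0.0, 0.0, 0.0, 1.0]] 69.73380457776358
[430, 300, 250] -195 [ 0.54  0.24  1.59  0.    1.3  -0.77]
[430, 300, 250] -101 [ 0.54  0.24  1.59  0.    1.3  -2.41]
[430, 300, 250] -18 [ 0.54  0.24  1.59 -0.    1.3   2.42]
[430, 300, 250] 79 [ 0.54  0.24  1.59 -0.    1.3   0.73]
[430, 300, 250] 162 [ 0.54  0.24  1.59  0.    1.3  -0.72]
[600, 200, 230] -195 [ 0.26  0.5   1.29  0.    1.35 -1.05]
[600, 200, 230] -101 None
[600, 200, 230] -18 [ 0.26  0.5   1.29 -0.    1.35  2.15]
[600, 200, 230] 79 [ 0.26  0.5   1.29 -0.    1.35  0.46]
[600, 200, 230] 162 [ 0.26  0.5   1.29  0.    1.35 -0.99]
[478, 302, 20] -195 [ 0.5   0.62  1.65  0.    0.87 -0.81]
[478, 302, 20] -101 [ 0.5   0.62  1.65  0.    0.87 -2.45]
[478, 302, 20] -18 [ 0.5   0.62  1.65 -0.    0.87  2.38]
[478, 302, 20] 79 [ 0.5   0.62  1.65 -0.    0.87  0.69]
[478, 302, 20] 162 [ 0.5   0.62  1.65  0.    0.87 -0.76]
[610, 200, 20] -195 [ 0.26  0.76  1.4   0.    0.98 -1.05]
[610, 200, 20] -101 None
[610, 200, 20] -18 [ 0.26  0.76  1.4  -0.    0.98  2.14]
[610, 200, 20] 79 [ 0.26  0.76  1.4  -0.    0.98  0.45]
[610, 200, 20] 162 [ 0.26  0.76  1.4   0.    0.98 -1.  ]
```

Run:
```python
from h import *
bot.move_to([478,302,230],quat(np.radians(79)))
bot.dwell(.3)
c,P,T,f=shot("wrist"); cv2.imwrite("pics/w1.png",c["image"]); np.savez("w1.npz",P=P,img=c["image"],T=T,f=f,c=[c["cx"],c["cy"]])
bot.move_to([610,180,180],quat(np.radians(162)))
bot.dwell(.3)
c,P,T,f=shot("wrist"); cv2.imwrite("pics/w2.png",c["image"]); np.savez("w2.npz",P=P,img=c["image"],T=T,f=f,c=[c["cx"],c["cy"]])
print(bot.read_state()["clock"])
cv2.imwrite("pics/w12.png",cv2.resize(np.vstack([cv2.imread("pics/w1.png"),cv2.imread("pics/w2.png")]),(400,600)))
```

```text
3.725
```

View pics/w1.png

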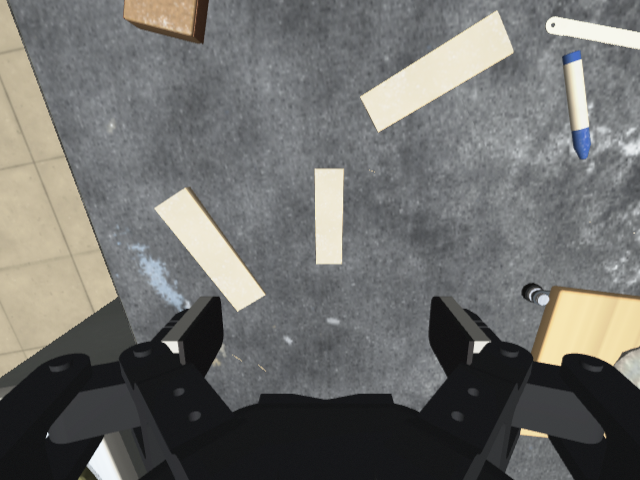

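View pics/w2.png

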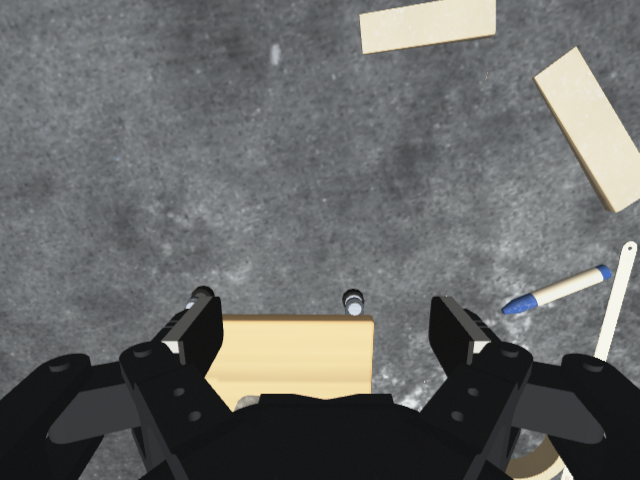

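The first wrist view shows the wedge at (315–343,168–264), with its top edge the thick end. The second shows the hanging foot at (353,300) and the board's front edge along row 318, with its left end at column 373.

Run:
```python
from h import *
for nm in("w1","w2"):
    D=np.load(nm+".npz");P=D["P"];img=D["img"]
    if nm=="w1":
        m=(cv2.cvtColor(img,cv2.COLOR_BGR2HSV)[...,2]>150).astype(np.uint8); n,l=cv2.connectedComponents(m)
        k=(l==l[215,330]); X=P[k]; X=X[~np.isnan(X).any(1)]
        r=cv2.minAreaRect(X[:,:2].astype(np.float32)); print(r, np.median(X,0))
        a=np.radians(78.9);t=(X[:,:2]-r[0])@[np.cos(a),np.sin(a)]; print(np.polyfit(t,X[:,2],1),"table",np.nanmedian(P[190:240,270:300],(0,1)))
    else:
        print("table",np.nanmedian(P[230:260,340:370],(0,1)))
        B=P.reshape(-1,3); c=img.reshape(-1,3)
        w=(c[:,2]>170)&(c[:,0].astype(int)<c[:,2]-40)&(abs(B[:,2]-42)<5)&(B[:,0]>600); Q=B[w]; print("board",len(Q),np.median(Q[:,2]))
        # front & left edge per-column/row in image
        M=w.reshape(480,640)
        fr=[P[np.argmax(M[:,u]),u] for u in range(230,368,2)]; fr=np.array(fr)
        le=np.array([P[v,639-np.argmax(M[v,::-1])] for v in range(328,385,2)])
        for e in(fr,le):
            ln=cv2.fitLine(e[:,:2].astype(np.float32),cv2.DIST_HUBER,0,.01,.01).ravel(); print(ln,np.degrees(np.arctan2(ln[1],ln[0])),np.median(e[:,2]))
        # foot: cloud between
        print(P[285:318:3,353].round(1)); print(P[298,336:372:3].round(1))
        cv2.imwrite("pics/f.png",cv2.resize(img[270:340,300:400],None,fx=6,fy=6,interpolation=cv2.INTER_CUBIC))
```

```text
((479.7262878417969, 301.7718811035156), (100.68391418457031, 29.037504196166992), 79.33063507080078) [479.89544984 306.09896385   7.0744622 ]
[0.07411983 6.74778392] table [ 4.35255921e+02  3.13589953e+02 -1.14264617e-01]
table [ 6.31394228e+02  2.00130415e+02 -2.88167352e-01]
board 11821 41.694382423381796
[3.1031346e-01 9.5063430e-01 6.6726471e+02 1.2967821e+02] 71.92188 39.9032873615966
[ 9.4783098e-01 -3.1877327e-01  7.1555780e+02  1.8691591e+02] -18.588753 40.64799763244639
[[ 6.689e+02  1.874e+02 -6.000e-01]
 [ 6.715e+02  1.866e+02  1.000e-01]
 [ 6.691e+02  1.863e+02  1.280e+01]
 [ 6.706e+02  1.856e+02  1.570e+01]
 [ 6.716e+02  1.850e+02  1.980e+01]
 [ 6.719e+02  1.844e+02  2.530e+01]
 [ 6.722e+02  1.839e+02  3.050e+01]
 [ 6.746e+02  1.831e+02  3.120e+01]
 [ 6.775e+02  1.823e+02  3.070e+01]
 [ 6.802e+02  1.815e+02  3.060e+01]
 [ 6.831e+02  1.807e+02  3.040e+01]]
[[ 6.765e+02  1.682e+02 -4.000e-01]
 [ 6.777e+02  1.708e+02 -1.100e+00]
 [ 6.748e+02  1.743e+02  7.700e+00]
 [ 6.724e+02  1.775e+02  1.510e+01]
 [ 6.716e+02  1.804e+02  1.880e+01]
 [ 6.703e+02  1.832e+02  2.360e+01]
 [ 6.707e+02  1.858e+02  2.440e+01]
 [ 6.718e+02  1.882e+02  2.390e+01]
 [ 6.757e+02  1.905e+02  1.700e+01]
 [ 6.776e+02  1.930e+02  1.460e+01]
 [ 6.852e+02  1.954e+02 -3.000e-01]
 [ 6.861e+02  1.981e+02 -3.000e-01]]
```

View pics/f.png

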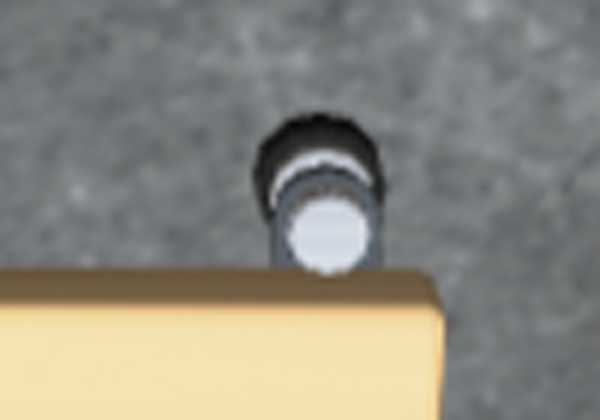

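The crop shows the bolt disc of the hanging foot at full-image pixel (354.7,309). This puts the foot at about (678,182.7), which agrees with the board-edge fit, and the stand's yaw at about -18.2°. The wedge is at (479.7,302), with its thick end towards +y. Next I grasp near the thick end and stage it in front of the foot.

Run:
```python
from h import *
a=np.radians(79.2); th=np.array([np.cos(a),np.sin(a)])
g=np.array([479.7,302.2])+36*th
bot.move_gripper(38,grip_force=40)
bot.move_to([*g,60],quat(a)); bot.dwell(.2)
hit=bot.servo_line([*g,12],speed=25,until_force=3)
z=bot.read_state()["ee_pos"][2]; print("touch",hit,z,bot.tip_reach)
bot.servo_line([*g,z+3],speed=30)
bot.move_gripper(20); s=bot.read_state(); print(s["grip_width"],s["grip_force"],s["ft_force"],s["ee_pos"])
bot.servo_line([*g,z+40],speed=80)
ex=np.array([np.cos(np.radians(-18.2)),np.sin(np.radians(-18.2))])
p=np.array([678,182.7])-111*ex
bot.servo_line([*p,z+40],attitude=quat(np.radians(161.8)),speed=100)
bot.dwell(.2); s=bot.read_state(); print(s["grip_width"],s["ee_pos"],s["ft_force"],s["clock"])
c,P,T,f=shot("wrist"); cv2.imwrite("pics/w3.png",c["image"])
open("z.txt","w").write(str(z))
```

```text
touch True 17.800485715326907 19.0
27.581120182169105 39.76738538593054 [-0.71509382 -1.1700587   4.39120612] [486.60420623 337.62828519  21.00901649]
27.38623092482489 [572.46280179 217.56819393  57.80942324] [-0.65881034  0.27751231 -0.10723979] 10.4583
```

View pics/w3.png

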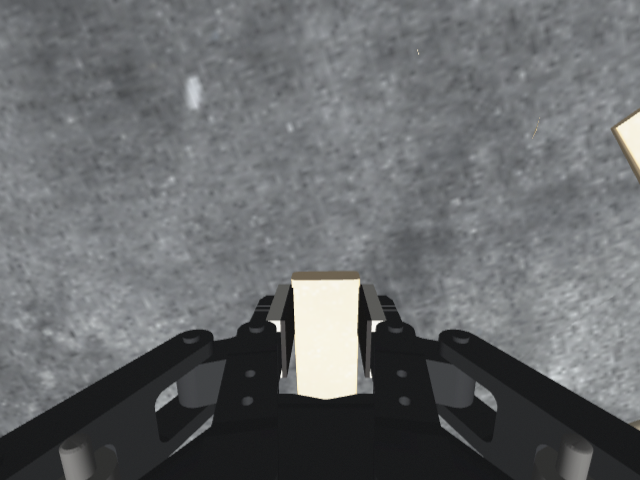

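The wedge is held squarely between the pads, spanning (293–358,272–400). Next I set it down, regrip it flat on the table, slide it freely and check alignment.

```bash
cat >> h.py <<'E'
ex=np.array([np.cos(np.radians(-18.2)),np.sin(np.radians(-18.2))])
FOOT=np.array([678,182.7])
def push():
    F=np.mean([(bot.dwell(.02),bot.read_state()["ft_force"])[1] for _ in range(4)],0)
    return -F[:2]@ex, F[:2]@[-ex[1],ex[0]], F[2]
E
python3 - <<'E'
from h import *
z=float(open("z.txt").read()); p=FOOT-111*ex
bot.servo_line([*p,z+8],speed=80)
hit=bot.servo_line([*p,z-1],speed=15,until_force=2); print(hit,bot.read_state()["ee_pos"][2])
bot.move_gripper(38); bot.dwell(.1)
bot.servo_line([*p,z+4.5],speed=30)
bot.move_gripper(20); print(np.round(push(),2),bot.read_state()["grip_width"])
for d in(3,6,9,12):
    bot.servo_line([*(p+d*ex),z+4.5],speed=10); print(d,np.round(push(),2))
s=bot.read_state();print(s["ee_pos"],s["clock"])
c,P,T,f=shot("side"); cv2.imwrite("pics/s1.png",cv2.resize(c["image"][230:350,190:350],None,fx=5,fy=5,interpolation=cv2.INTER_CUBIC))
E
```

```text
True 20.958363537039688
[0.84 0.47 3.92] 27.391974799325205
3 [ 3.13 -0.41  6.34]
6 [3.08 0.21 6.38]
9 [3.09 0.4  6.  ]
12 [2.92 0.11 6.33]
[583.86685896 213.85304929  22.59843491] 14.4833
```

View pics/s1.png

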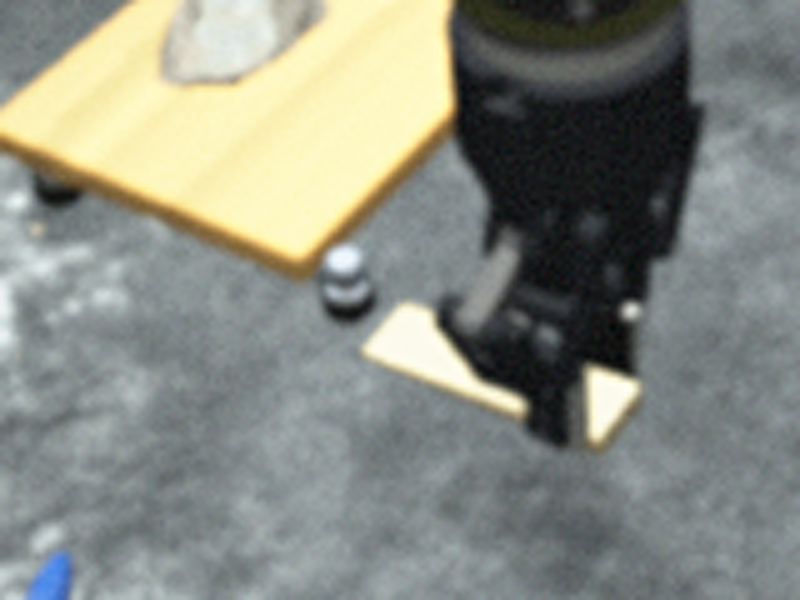

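The wedge lies flat and points at the foot. Its thin-end corners are at crop (405,303) and (365,350), and the bolt top is at (345,258). I check the lateral offset from these in this same camera, then push.

Run:
```python
from h import *
c,P,T,f=shot("side")
def onz(u,v,z):
    d=T[:3,:3]@[(u-c["cx"])/f,(v-c["cy"])/f,1]; return (T[:3,3]+d*(z-T[2,3])/d[2])[:2]
ey=np.array([-ex[1],ex[0]])
a,b,k=onz(271,290.6,3),onz(263,300,3),onz(259,281.6,31)
for q in(a,b,(a+b)/2,k,FOOT,bot.read_state()["ee_pos"][:2]): print(q.round(1),(q@ex).round(1),(q@ey).round(1))
```

```text
[658.4 175.6] 570.6 372.5
[665.7 201.5] 569.5 399.4
[662.1 188.6] 570.0 385.9
[676.  184.6] 584.5 386.5
[678.  182.7] 587.0 385.3
[583.9 213.9] 487.9 385.5
```

Run:
```python
from h import *
z=float(open("z.txt").read())+4.5; p=FOOT-111*ex; d=12.; base=3.0; L=[]
while d<80:
    last=L[-1][1] if L else base
    d+=1.5 if last<4.2 else (.5 if last<10.5 else .3)
    bot.servo_line([*(p+d*ex),z],speed=10); f=push(); L.append((d,*f))
    if f[0]>=base+9.4 or abs(f[1])>12 or bot.read_state()["clock"]>50: break
for l in L[:3]+L[-16:]: print(np.round(l,2))
s=bot.read_state(); print(s["clock"],s["ee_pos"],s["grip_width"])
```

```text
[13.5   3.09  0.29  6.48]
[15.    3.04 -0.14  6.18]
[16.5   3.29  0.04  6.69]
[36.    3.06  0.29  6.45]
[37.5   3.4   0.11  6.42]
[39.    3.84  0.23  6.38]
[40.5   3.36 -0.07  6.7 ]
[42.    2.77  0.15  5.65]
[43.5   3.26  0.09  5.82]
[45.    3.28  0.35  6.18]
[46.5   4.76  0.34  6.91]
[47.    6.85 -0.71  8.69]
[47.5   7.3  -0.81  8.88]
[48.    8.78 -0.51  9.14]
[48.5   9.76 -0.17  9.71]
[49.   10.   -0.4  10.56]
[49.5  11.78 -0.45 10.96]
[49.8  12.1  -0.62 11.8 ]
[50.1  12.54 -0.65 11.64]
25.55 [618.99997307 202.44799059  22.58436068] 27.145768579156833
```

Run:
```python
from h import *
bot.move_gripper(42); s=bot.read_state(); p=s["ee_pos"]; print(s["ft_force"].round(2),s["grip_width"])
bot.servo_line([p[0],p[1],p[2]+60],speed=60)
q=p[:2]-130*ex; bot.servo_line([*q,170],speed=150); bot.dwell(.3)
c,P,T,f=shot("side"); a=c["image"][230:350,190:350]
c2,P2,T2,f2=shot("wrist"); b=c2["image"][230:470,160:480]
cv2.imwrite("pics/s2.png",np.hstack([cv2.resize(a,(400,300),interpolation=cv2.INTER_CUBIC),cv2.resize(b,(400,300))]))
print(bot.read_state()["clock"])
```

```text
[-0.48 -0.6  -0.62] 42.250960104300766
28.5833
```

View pics/s2.png

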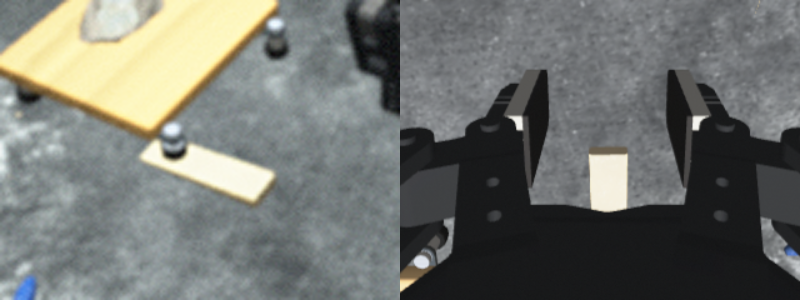

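The left picture shows the wedge flat under the foot, centred at crop (172,150) and straight; the stone has not moved. The gripper is clear of everything.

```bash
python3 -c "
from rig import bot
print(bot.finish_job())"
```

```text
the job is handed in; nothing more can be done
None
```

The wedge is in place, flat and centred under the near left foot; I stopped at a push about 9.5 N above the free slide, let go and handed the job in at about 29 s, with no verdict returned.

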